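Load a fresh cell into the lathe readout's spring holder

ROBOT

A 7-joint arm with a two-finger parallel gripper is mounted at the origin on the work surface. World frame = base frame: x ahead of the robot, y to its left, z up, the work surface at z = 0. Lengths are in mm, angles in rad, forces in N, time in s.
With the tool pointing down it reaches from about 400 to 900 mm from the base axis. Payload 5.5 kg.
Tool frame: the origin (TCP) lies on the mounting face of the last link; the fingertips stand 178 mm ahead of it and the grasp point (between the pads) lies 159 mm ahead of it; z points along the fingers, y is the direction in which the jaws open and shut (so a half turn about z gives the same grasp; the last joint's range is limited). The gripper opens to 92 mm and grips with 3 to 60 N. Pads are 19 mm wide; open, the fingers measure 130 mm over their backs; the gripper's body (75 mm by 190 mm) begins 47 mm behind the grasp point.
Start: joints at [1.527, 0.501, -0.427, 1.55, 0.221, 1.138, -0.21], TCP at [196.333, -619.637, 404.729] pointing down, gripper open.
Joint ranges: [-2.88, 2.88], [-0.31, 2.03], [-1.54, 1.56], [0.2, 2.42], [-1.41, 4.55], [0.19, 2.02], [-2.57, 2.57]. Speed limits (rad/s): [2.57, 2.57, 3.14, 3.14, 3.14, 3.14, 3.14].

INTERFACE

Orientations are given as a unit quaternion [x, y, z, w].
In Python, from workcell import monitor, snapshot, camera_info, env gives the robot as it stands.
- The arm moves only by the tool play_rows, never from a script. Its argument "moves" is a list of rows, each a list of 5 numbers: the shift along the tool's x, y, z in mm, then the turn about the tool's z in degrees, then the gripper's target within -1 to 1 (fully open at 1, half-way at 0, shut at -1). A call has 1 to 10 rows; each row shifts and turns the pose as measured when the row begins, along the tool's axes as they then stand; what a row does not reach is not made up. A row lasts 1/8 s, in which the tool goes at most 62.5 mm and 10.7 degrees, less where a joint would pass 70% of its speed; a pose out of reach is approached as far as the arm can. A call with a gripper value outside its range is refused whole. The fingers move at their own pace and stop on an object; "newtons" is the grip in N (left out, the last holds). Time passes only in rows, so rows that do not move let the fingers close. It gives the time, the measured TCP pose, the force and the opening at its end, in the units of the state.
- monitor.observe(): the state, without advancing time (a new reading comes with each control period).
- snapshot(name): name is "scene" or "top"; returns the picture (400x640x3 uint8, red, green, blue); there is no depth.
- camera_info(name): a dict with "vertical_fov" (degrees; the focal length in pixels is half the picture's height over the tangent of half this angle, whatever the lens; pixels are square), "cx", "cy" (the principal point, pixels), "k1" (the pictures are not rectified: a ray, as slopes to the right and down, at radius r is drawn at 1 + k1 r^2 times it, then the intrinsics apply), "extrinsics" (4x4, takes a point from world to camera coordinates). Camera axes: x right, y down, z forward; pixel columns grow to the right and rows downward; lengths in mm; the calibration is good to about 2 mm. A picture is of the moment at which its call begins. camera_info takes no time and is no camera call.
- env.close_job(): hands the job in, once; it reports no verdict.
The state is a dict: "clock": time; "joints": joint angles; "joint_vel": joint speeds; "effort": joint torques, N m; "eef_pos": TCP position; "orientation": TCP orientation; "ft_force": force on the tool from outside, world axes, zero at the start; "torque": the same for the moment, N m; "gripper_width": opening from 0.0 (shut) to 1.0 (fully open).
Only numpy, scipy, OpenCV 4.12 (cv2) and the standard library are available. Lean on these libraries where they do the work, as an engineer would, in place of code of your own. Each camera call takes 0.05 s, during which the arm holds its last target.

TASK

Take the green cell from the wooden rack and load it into the black holder of the blue speed readout: seat its plain flat end against the brass spring contact first, with the white-banded end still raised, then press the white-banded end down until it is caught under the orange lip and the cell lies level, held by the spring. Be gentle: push the spring contact in only as far as it takes to clear the lip, do not force the cell, and leave the red cell and everything else on the bench where it is.

Things in the scene. Friction and masses are not known exactly. Their poses are not given: they have to be found in the camera images.
- fresh_center (a point): centre of the green cell: loose rigid cylinder along its own y axis, 21 mm diameter, 70 mm long, 50 to 95 g. Its +y end has a white band and a brass dot, its -y end is plain flat steel. It starts in either notch of the rack, its centre 32.5 mm above the table.
- fresh_plus (a point): centre of the white-banded (+y) end face of the green cell, 35 mm from its centre
- spent_center (a point): centre of the red cell, same size and shape, in the other notch of the rack, parallel to the green one, 80 mm from it; to be left alone
- rack: fixed wooden rack, 170 (x) by 85 (y) mm, origin under its centre. The cells lie along its y, white band to +y, in notches at x = -40 and +40 mm, on slats at y = -32 to -22 and +22 to +32 mm that rise to 28 mm; between the slats fingers can pass down beside a cell to 6 mm above the table.
- dock: fixed blue 8 mm base plate of the speed readout, z up, origin on the table under the middle of the black holder's nominal place. The holder takes the cell along the dock's y at x = 0: spring contact at the -y end, orange lip at the +y end. A blue housing 44 mm high stands at x = 59 to 129, y = -80 to 70 mm.
- seat (a point): nominal centre of a loaded cell: dock x = 0, y = 0, z = 38.5 mm (cell floor at z = 28 mm), axes as the dock's. ATTENTION: the whole holder (spring, cheeks, lip, wall) is clamped in a slot up to 10 mm to -y or +y of nominal; this shift is NOT in any measured pose (find it by feel or sight). It does not move under the job's loads.
- spring_tip (a point): nominal tip of the unpressed brass spring contact, a dome of 6 mm radius: dock y = -32 mm, z = 38.5 mm (real one shifted with the holder). Behind it, at y = -56 to -72 mm, a black block 50 mm high.
- lip_edge (a point): nominal edge of the flat orange lip: dock y = +31 mm, z = 50.5 mm (underside; 1.5 mm above a loaded cell). It is 4 mm thick, 18 mm wide, runs from y = 31 to 47 mm, and overhangs the end wall (inner face at y = +35 mm) by 4 mm. A cell whose plain end is on the floor clears the lip's top when tilted by 23 degrees or more.
- cheeks (a point): nominal middle of the cell floor, dock y = 0, z = 28 mm. At y = -50 to -30 mm guide cheeks 24 mm apart (1.5 mm play each side) rise with flared tops to z = 47 mm; at y = +25 to +35 mm low rails 16.5 mm apart, 4 mm high. Between these only a keel 12 mm wide lies under the cell, so fingers can pass down beside it to z = 8 mm.
- spring (a joint): how far the contact is pushed in along the dock's -y (m): 0 free, stop at 0.012. 0.6 N per mm, no preload. A level cell must push it in 7 mm to pass the lip; then the spring pushes the cell 4 mm back to the end wall and stays in by 3 mm. Never push it in past 0.0105 (6.3 N). The cell must not press on the holder with over 60 N, summed over its contacts.

How it is judged:
By the outcome, as a careful person would: the job done as asked, in the order asked, and still so for the second after the job is handed in, with the robot touching nothing.
It also fails if it takes over 70 s, if anything falls off the work surface, if the arm or the gripper's body presses on something with over 40 N, if the wrist force passes 120 N, or if a joint passes its speed limit or range.

## Working session

There is one attempt and no reset: what is moved stays moved. The work goes in short steps, Python scripts to look and compute and a tool call to move; the robot and the scene stay as the last step left them, time stands still between calls to the robot, and variables do not carry over. Pictures are saved under pics/ and viewed, and the job is handed in when it is done.

Besides the shell and the picture viewer there is one more tool, called after "Request:" in YAML: its name, and indented under it one key for each argument. play_rows: Moves the arm, as the interface text tells. Its arguments: {"type":"object","properties":{"moves":{"type":"array","items":{"type":"array","items":{"type":"number"}}},"newtons":{"type":"number"}},"required":["moves"]}

```bash
ls; mkdir -p pics
python3 - <<'E'
from workcell import monitor, snapshot, camera_info, env
import cv2
print(monitor.observe())
for n in("scene","top"):
    print(n,camera_info(n)); cv2.imwrite(f"pics/{n}0.png",cv2.cvtColor(snapshot(n),cv2.COLOR_RGB2BGR))
E
```

```text
pics
{'clock': 0.0, 'joints': array([ 1.52723992,  0.5018458 , -0.42677253,  1.55142923,  0.22080819,
        1.13828244, -0.21030577]), 'joint_vel': array([-1.54327900e-03,  8.73161834e-04,  4.94003010e-06,  3.03460886e-04,
        1.43011228e-03,  6.65716218e-04, -3.85053398e-04]), 'effort': array([ 5.11417238e-04, -5.66580570e+01, -5.81558436e+00, -2.79111046e+01,
       -6.84892223e-02,  3.09121306e-02,  1.55687808e-04]), 'eef_pos': array([ 196.11092354, -619.34864427,  403.68629547]), 'orientation': array([ 9.88257709e-01,  1.52793286e-01, -1.18304597e-04, -9.47336106e-04]), 'ft_force': array([-0.80100163, -0.53627233, -0.26291248]), 'torque': array([-0.00787299,  0.00629064, -0.01299171]), 'gripper_width': 1.001297419211261}
scene {'vertical_fov': 48.701014917886496, 'cx': 320.5572642619335, 'cy': 195.05416240560763, 'k1': 0.011340163454426663, 'extrinsics': array([[-7.05966407e-01,  7.08025816e-01, -1.76316591e-02,
         3.49755928e+02],
       [ 5.68228129e-01,  5.51364087e-01, -6.10830939e-01,
        -2.74775121e+02],
       [-4.22762611e-01, -4.41244928e-01, -7.91564709e-01,
         1.04268203e+03],
       [ 0.00000000e+00,  0.00000000e+00,  0.00000000e+00,
         1.00000000e+00]])}
top {'vertical_fov': 48.27831451468912, 'cx': 325.31313571638526, 'cy': 200.95239800566713, 'k1': 0.039399902257154375, 'extrinsics': array([[ 1.40236457e-02, -9.99890838e-01, -4.65283408e-03,
         3.71393393e+01],
       [-9.89903383e-01, -1.32268657e-02, -1.41125272e-01,
         5.22573231e+02],
       [ 1.41048324e-01,  6.58494701e-03, -9.89980812e-01,
         8.94625277e+02],
       [ 0.00000000e+00,  0.00000000e+00,  0.00000000e+00,
         1.00000000e+00]])}
```

View pics/scene0.png

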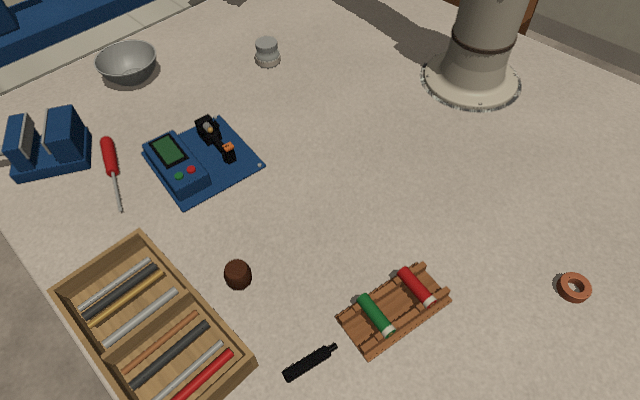

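View pics/top0.png

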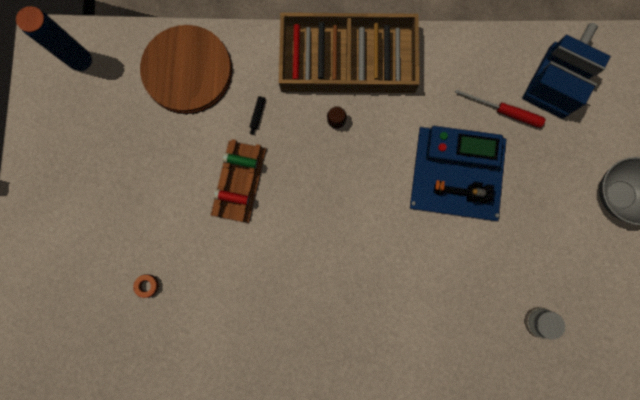

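```bash
cat > h.py <<'E'
import numpy as np, cv2
from workcell import monitor, snapshot, camera_info, env
def KD(n):
    c=camera_info(n); f=200/np.tan(np.radians(c["vertical_fov"]/2))
    return np.array([[f,0,c["cx"]],[0,f,c["cy"]],[0,0,1]]),np.array([c["k1"],0,0,0.]),np.array(c["extrinsics"])
def ray(n,uv):
    K,D,E=KD(n); p=cv2.undistortPoints(np.array(uv,float).reshape(-1,1,2),K,D).reshape(-1,2)
    d=np.c_[p,np.ones(len(p))]@E[:3,:3]; return -E[:3,:3].T@E[:3,3],d
def onz(n,uv,z):
    o,d=ray(n,uv); return o+d*((z-o[2])/d[:,2])[:,None]
def proj(n,P):
    K,D,E=KD(n); return cv2.projectPoints(np.array(P,float).reshape(-1,1,3),cv2.Rodrigues(E[:3,:3])[0],E[:3,3],K,D)[0].reshape(-1,2)
def tri(uvs,uvt):
    A=np.zeros((3,3));b=np.zeros(3);L=[]
    for n,u in(("scene",uvs),("top",uvt)):
        o,d=ray(n,u); d=d[0]/np.linalg.norm(d[0]); M=np.eye(3)-np.outer(d,d); A+=M;b+=M@o;L.append((M,o))
    x=np.linalg.solve(A,b); return x,[np.linalg.norm(M@(x-o)) for M,o in L]
def snap(n,name=None):
    im=cv2.cvtColor(snapshot(n),cv2.COLOR_RGB2BGR)
    if name: cv2.imwrite(f"pics/{name}.png",im)
    return im
def crop(im,x0,y0,w,h,name,s=6):
    cv2.imwrite(f"pics/{name}.png",cv2.resize(im[y0:y0+h,x0:x0+w],None,fx=s,fy=s,interpolation=cv2.INTER_CUBIC))
E
python3 - <<'E'
from h import *
t=cv2.imread("pics/top0.png"); s=cv2.imread("pics/scene0.png")
crop(t,400,120,130,100,"t_dock"); crop(t,205,130,80,95,"t_rack"); crop(s,135,100,135,115,"s_dock",5.2); crop(s,330,255,130,110,"s_rack",5.4)
E
```

```text
(no output)
```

View pics/t_dock.png

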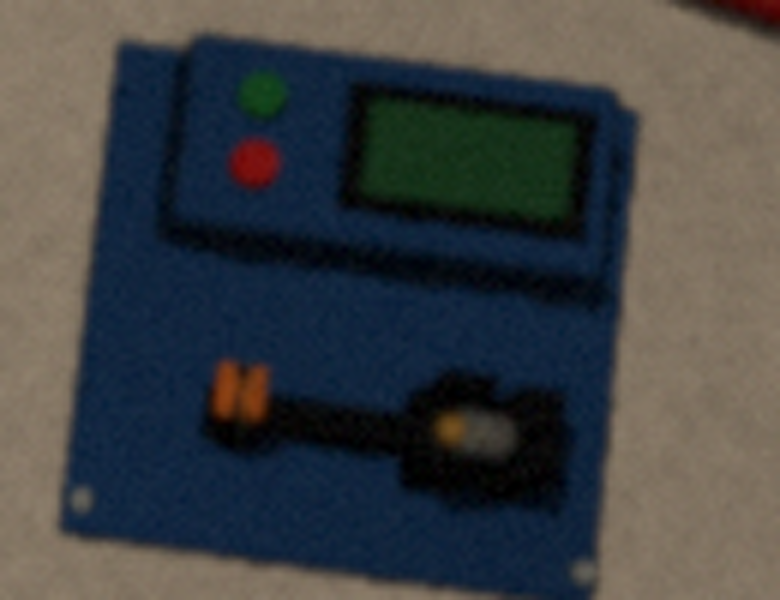

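View pics/t_rack.png

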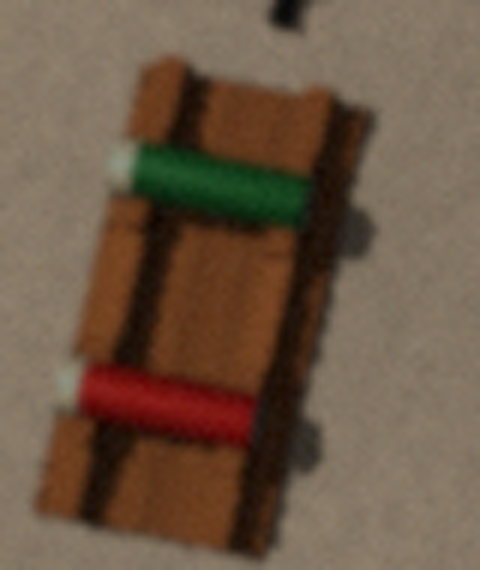

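View pics/s_dock.png

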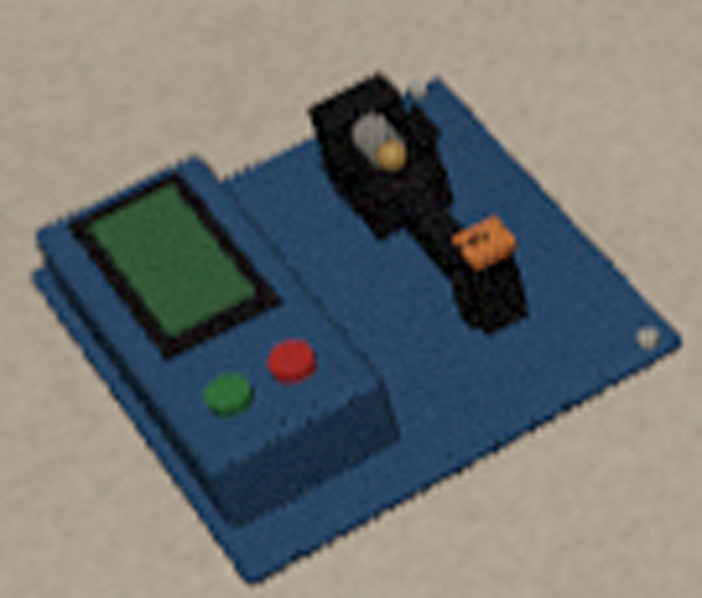

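View pics/s_rack.png

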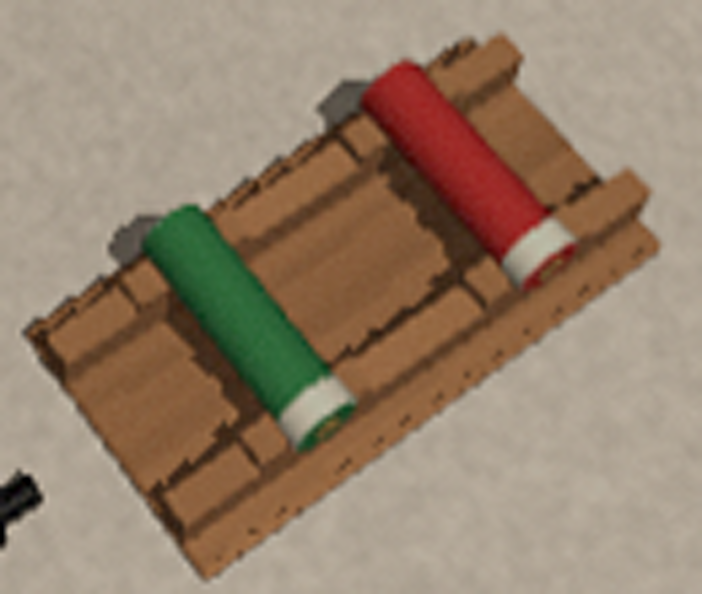

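```bash
cat >> h.py <<'E'
def greenmask(im,box):
    x0,y0,x1,y1=box; m=np.zeros(im.shape[:2],np.uint8); hsv=cv2.cvtColor(im,cv2.COLOR_BGR2HSV)
    m[y0:y1,x0:x1]=cv2.inRange(hsv,(45,100,25),(85,255,255))[y0:y1,x0:x1]; return m
E
python3 - <<'E'
from h import *
for n,box in(("scene",(345,280,405,345)),("top",(215,145,265,175))):
    im=cv2.imread(f"pics/{n}0.png")
    m=greenmask(im,box)
    p=np.argwhere(m)[:,::-1].astype(float)
    c=p.mean(0); u,s,v=np.linalg.svd(p-c); a=v[0]; q=(p-c)@v.T
    print(n,len(p),c,a,q.min(0),q.max(0), "cam",-KD(n)[2][:3,:3].T@KD(n)[2][:3,3])
    # profile along axis over extended range
    im3=im.astype(float)
    for t in np.arange(q[:,0].min()-8,q[:,0].max()+9,1):
        x,y=c+a*t; pt=cv2.getRectSubPix(im,(1,1),(x,y))[0,0]; print(round(t,1),np.round([x,y],1),pt)
E
```

```text
scene 540 [373.2462963 312.2537037] [0.61018923 0.79225571] [-21.38795958  -6.77993296] [27.99775634  6.62442431] cam [843.85786647 363.94306541 663.67593019]
-29.4 [355.3 289. ] [147 163 174]
-28.4 [355.9 289.8] [146 162 174]
-27.4 [356.5 290.6] [145 161 172]
-26.4 [357.1 291.3] [144 159 170]
-25.4 [357.8 292.1] [142 156 168]
-24.4 [358.4 292.9] [144 159 170]
-23.4 [359.  293.7] [130 144 157]
-22.4 [359.6 294.5] [ 99 119 113]
-21.4 [360.2 295.3] [ 64 102  57]
-20.4 [360.8 296.1] [ 55 103  43]
-19.4 [361.4 296.9] [ 55 102  43]
-18.4 [362.  297.7] [ 57 103  47]
-17.4 [362.6 298.5] [ 57 103  46]
-16.4 [363.2 299.3] [ 56 103  45]
-15.4 [363.9 300.1] [ 58 103  44]
-14.4 [364.5 300.9] [ 56 103  46]
-13.4 [365.1 301.6] [ 56 103  45]
-12.4 [365.7 302.4] [ 54 102  44]
-11.4 [366.3 303.2] [ 54 102  44]
-10.4 [366.9 304. ] [ 57 103  46]
-9.4 [367.5 304.8] [ 59 105  47]
-8.4 [368.1 305.6] [ 57 104  45]
-7.4 [368.7 306.4] [ 57 103  46]
-6.4 [369.3 307.2] [ 57 105  48]
-5.4 [370. 308.] [ 54 104  45]
-4.4 [370.6 308.8] [ 55 103  45]
-3.4 [371.2 309.6] [ 56 104  47]
-2.4 [371.8 310.4] [ 57 105  47]
[... 2134 characters left out ...]
.1 160.6] [34 74 27]
0.9 [242.1 160.8] [35 75 28]
1.9 [243.1 161. ] [35 75 26]
2.9 [244.  161.2] [32 72 25]
3.9 [245.  161.5] [32 73 25]
4.9 [246.  161.7] [33 75 25]
5.9 [247.  161.9] [32 72 23]
6.9 [247.9 162.1] [32 70 24]
7.9 [248.9 162.3] [28 67 19]
8.9 [249.9 162.5] [32 71 24]
9.9 [250.9 162.7] [31 69 22]
10.9 [251.9 162.9] [31 69 23]
11.9 [252.8 163.2] [31 69 24]
12.9 [253.8 163.4] [31 65 26]
13.9 [254.8 163.6] [26 50 22]
14.9 [255.8 163.8] [20 30 23]
15.9 [256.7 164. ] [12 19 25]
16.9 [257.7 164.2] [10 19 32]
17.9 [258.7 164.4] [ 8 20 35]
18.9 [259.7 164.6] [11 23 36]
19.9 [260.7 164.9] [13 24 37]
20.9 [261.6 165.1] [22 31 40]
21.9 [262.6 165.3] [34 40 47]
22.9 [263.6 165.5] [41 48 55]
```

Run:
```python
from h import *
print("cell centre xy scene@32.5",onz("scene",(375.1,314.7),32.5),"top@43",onz("top",(238.5,160.05),43))
print("top@32.5",onz("top",(238.5,160.05),32.5))
# ends, top
print("plain top rim / green start",onz("top",[(255.1,163.65),(227.2,157.6)],43))
# axis direction from both
o=onz("top",[(228.4,157.9),(253.8,163.4)],43); d=o[0]-o[1]; print("top ang",np.degrees(np.arctan2(d[1],d[0])))
o=onz("scene",[(362,297.7),(384.6,327)],43); d=o[1]-o[0]; print("scene ang",np.degrees(np.arctan2(d[1],d[0])))
# rack: red cell for direction of x
for n in("top","scene"):
    im=cv2.imread(f"pics/{n}0.png"); hsv=cv2.cvtColor(im,cv2.COLOR_BGR2HSV)
    m=cv2.inRange(hsv,(0,150,40),(6,255,255))|cv2.inRange(hsv,(174,150,40),(180,255,255))
    k,l,st,c=cv2.connectedComponentsWithStats(m)
    for i in range(1,k):
        if st[i,4]>15: print(n,"red",st[i],c[i])
    m=cv2.inRange(hsv,(8,170,120),(16,255,255)) ; k,l,st,c=cv2.connectedComponentsWithStats(m)
    for i in range(1,k):
        if st[i,4]>6: print(n,"orange",st[i],c[i])
    m=cv2.inRange(hsv,(100,120,30),(125,255,255)); k,l,st,c=cv2.connectedComponentsWithStats(m)
    for i in range(1,k):
        if st[i,4]>1000:
            print(n,"blue",st[i],c[i]); 
            cn=max(cv2.findContours((l==i).astype(np.uint8),0,2)[0],key=cv2.contourArea); print(cv2.boxPoints(cv2.minAreaRect(cn)), cv2.approxPolyDP(cn,4,True).reshape(-1,2).tolist())
```

```text
cell centre xy scene@32.5 [[609.46397015 229.13564874  32.5       ]] top@43 [[605.5059633  227.77428364  43.        ]]
top@32.5 [[607.96794382 229.94647062  32.5       ]]
plain top rim / green start [[598.2765309  192.69404102  43.        ]
 [610.42646541 251.67147711  43.        ]]
top ang 78.37665156381229
scene ang 78.29473900613806
top red [292  23   8  56 353] [295.74220963  50.99716714]
top red [497 103  48  25 539] [521.42857143 114.98144712]
top red [439 144   7   7  44] [441.95454545 146.93181818]
top red [218 190  31  15 293] [232.42320819 197.08532423]
top orange [31 16 10 13 37] [37.         22.21621622]
top orange [437 182   2   6  11] [437.45454545 184.27272727]
top orange [135 276  20  21 181] [144.57458564 285.80662983]
top blue [ 534   43   60   61 1193] [563.83319363  81.22883487]
[[533.1177    78.52941 ]
 [553.1592    40.951557]
 [603.71277   67.91349 ]
 [583.67126  105.49135 ]] [[555, 43], [534, 79], [541, 73], [542, 83], [585, 103], [593, 86], [547, 64], [546, 55]]
top blue [ 411  127   95   93 5054] [453.96636328 174.7170558 ]
[[409.7539  208.96925]
 [420.30774 
[... 660 characters left out ...]
[8, 8], [0, 0]]
scene blue [   2  105   90   79 4214] [ 49.22021832 146.74916944]
[[ -4.461539 118.69231 ]
 [ 83.99999  101.000015]
 [ 97.23076  167.15385 ]
 [  8.769226 184.84615 ]] [[71, 105], [49, 109], [44, 142], [52, 154], [34, 130], [29, 160], [17, 148], [23, 114], [9, 117], [2, 151], [17, 183], [90, 167], [91, 136]]
scene blue [ 142  116  124   96 4846] [203.27507222 166.14589352]
[[138.01787 146.72832]
 [228.0074   97.44832]
 [265.77234 166.41039]
 [175.78282 215.69038]] [[219, 116], [212, 119], [219, 124], [221, 141], [235, 146], [236, 160], [230, 164], [200, 138], [196, 127], [177, 136], [169, 132], [189, 157], [168, 169], [148, 142], [142, 145], [142, 154], [182, 211], [265, 166]]
```

Run:
```python
from h import *
t=cv2.imread("pics/top0.png"); s=cv2.imread("pics/scene0.png")
crop(t,428,172,66,40,"t_hold",12); crop(s,185,105,60,62,"s_hold",9.6)
# plate edges, top: line fits via blue mask
hsv=cv2.cvtColor(t,cv2.COLOR_BGR2HSV); m=cv2.inRange(hsv,(100,120,25),(125,255,255));
```

```text
(no output)
```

View pics/t_hold.png

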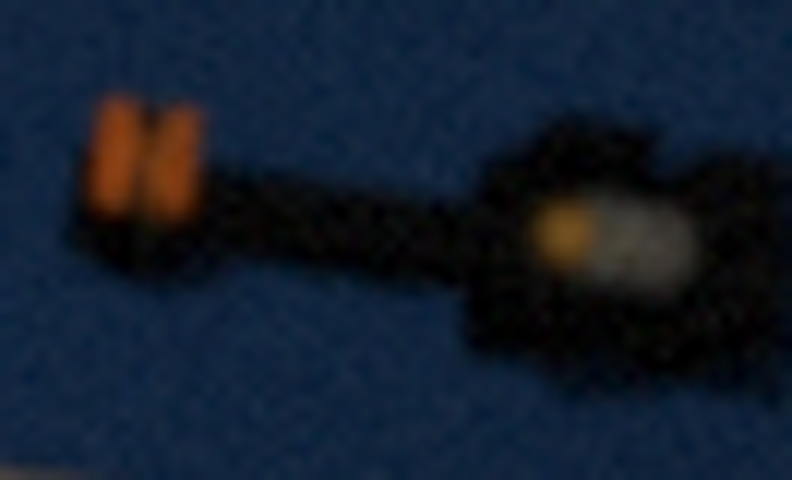

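View pics/s_hold.png

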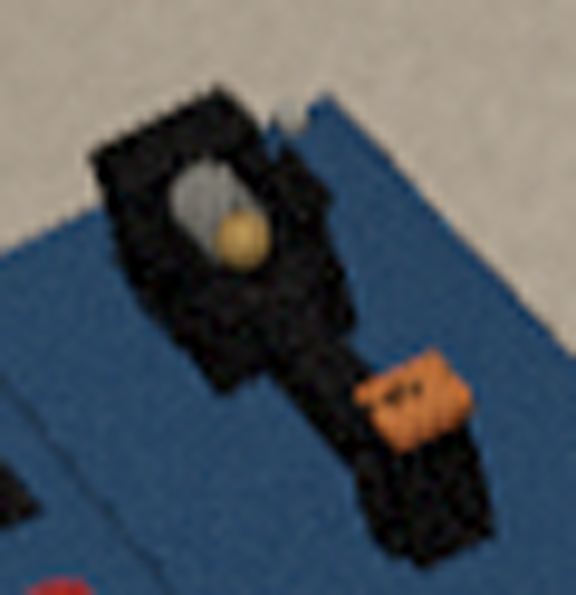

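Run:
```python
from h import *
P={}
P["in"]=tri((225.4,142.9),(444.2,185.0)); P["out"]=tri((230.2,147.3),(435.3,184.3)); P["dome"]=tri((209.9,129.55),(474.6,191.1))
for k,v in P.items(): print(k,v)
i,o,d=[P[k][0] for k in("in","out","dome")]
# top only
I=onz("top",(444.2,185.0),54.5)[0];O=onz("top",(435.3,184.3),54.5)[0];Dm=onz("top",(474.6,191.1),38.5)[0];print("top",I,O,Dm)
I2=onz("scene",(225.4,142.9),54.5)[0];O2=onz("scene",(230.2,147.3),54.5)[0];D2=onz("scene",(209.9,129.55),38.5)[0];print("scene",I2,O2,D2)
for a,b in((i,d),(I,Dm),(I2,D2)): v=a-b; print(np.linalg.norm(v[:2]),np.degrees(np.arctan2(v[1],v[0])))
# plate edge direction: bottom (robot-side) and left edge in top, z=8
hsv=cv2.cvtColor(cv2.imread("pics/top0.png"),cv2.COLOR_BGR2HSV); m=cv2.inRange(hsv,(100,110,25),(125,255,255))>0
bot=[(u,np.where(m[195:225,u])[0].max()+195+.5) for u in range(418,492,2)]
lef=[(np.where(m[v,400:440])[0].min()+400-.5,v) for v in range(134,200,2)]
rig=[(np.where(m[v,480:520])[0].max()+480+.5,v) for v in range(145,210,2)]
for nm,q in(("bot",bot),("left",lef),("right",rig)):
    w=onz("top",q,8)[:,:2].astype(np.float32); vx,vy,x0,y0=cv2.fitLine(w,cv2.DIST_HUBER,0,.01,.01).ravel(); print(nm,np.degrees(np.arctan2(vy,vx)),x0,y0)
```

```text
in (array([ 555.70564033, -199.14628755,   52.47828526]), [np.float64(0.6892724976627917), np.float64(0.6892724976625741)])
out (array([ 557.03761526, -181.00216744,   54.24534247]), [np.float64(0.11301670360913567), np.float64(0.11301670360910122)])
dome (array([ 546.77738516, -266.14665586,   36.79781733]), [np.float64(0.22703164174403415), np.float64(0.22703164174387477)])
top [ 555.8404185  -199.13418538   54.5       ] [ 557.07312131 -181.02507646   54.5       ] [ 546.65674869 -265.75765393   38.5       ]
scene [ 556.29141625 -196.63191175   54.5       ] [ 557.09649498 -180.66866248   54.5       ] [ 547.46491043 -264.2130673    38.5       ]
67.59262603935 82.40966471104723
67.25344862992895 82.15155975666
68.15511566253396 82.55894513837521
bot 82.285576 501.9877 -230.94427
left -7.6458125 583.96155 -146.80011
right -7.6209736 583.40735 -334.07092
```

```bash
cat >> h.py <<'E'
from scipy.spatial.transform import Rotation as R
def go(x,y,zg,yawx=None):
    s=monitor.observe(); r=R.from_quat(s["orientation"]); M=r.as_matrix()
    g=s["eef_pos"]+159*M[:,2]
    yaw=np.degrees(np.arctan2(M[1,0],M[0,0]))
    print("t",round(s["clock"],2),"grasp pt",g.round(1),"yaw",yaw.round(2),"tiltz",M[:,2].round(4),"F",s["ft_force"].round(2),"w",round(s["gripper_width"]*92,1),"j7",s["joints"][6].round(2))
    d=np.array([x,y,zg])-g; print("tool shift",(M.T@d).round(1), "turn", None if yawx is None else round(yaw-yawx,1))
E
python3 -c "
from h import *
go(608.8,236.8,120,78.3)"
```

```text
t 0.1 grasp pt [ 196.1 -619.1  244.8] yaw 17.58 tiltz [-5.0e-04  1.7e-03 -1.0e+00] F [0.25 1.09 1.21] w 92.1 j7 -0.21
tool shift [ 651.9 -691.   126. ] turn -60.7
```

Request:
play_rows:
  moves:
    - [34,-36,0,0,1]
    - [34,-36,0,0,1]
    - [34,-36,0,0,1]
    - [34,-36,0,0,1]
    - [34,-36,0,0,1]
    - [34,-36,0,0,1]
    - [34,-36,0,0,1]
    - [34,-36,0,0,1]
    - [34,-36,0,0,1]
    - [34,-36,0,0,1]

```text
clock: 1.35
eef_pos: [415.0, -163.2, 401.2]
orientation: [0.989, 0.148, -0.001, -0.002]
ft_force: [1.0, 0.4, -1.1]
gripper_width: 0.999
```

```bash
python3 -c "
from h import *
go(608.8,236.8,120,78.3)"
```

```text
t 1.35 grasp pt [ 414.5 -162.7  242.2] yaw 17.03 tiltz [-0.0031  0.0036 -1.    ] F [ 0.96  0.42 -1.07] w 91.9 j7 -1.08
tool shift [ 303.  -324.5  123. ] turn -61.3
```

Request:
play_rows:
  moves:
    - [37,-39,0,0,1]
    - [37,-39,0,0,1]
    - [37,-39,0,0,1]
    - [37,-39,0,0,1]
    - [37,-39,0,0,1]
    - [37,-39,0,0,1]
    - [37,-39,0,0,0.4]
    - [0,0,0,-10.5,0.4]
    - [0,0,0,-10.5,0.4]
    - [0,0,0,-10.5,0.4]

```text
clock: 2.6
eef_pos: [585.6, 190.6, 398.0]
orientation: [0.909, 0.416, -0.003, -0.003]
ft_force: [-0.6, -0.0, -0.6]
gripper_width: 0.703
```

Request:
play_rows:
  moves:
    - [0,0,20,-10.5,0.4]
    - [0,0,20,-10.5,0.4]
    - [0,0,20,-9,0.4]
    - [0,0,0,0,0.4]

```text
clock: 3.1
eef_pos: [584.8, 190.2, 334.7]
orientation: [0.767, 0.641, -0.003, -0.005]
ft_force: [0.4, -0.3, -0.1]
gripper_width: 0.701
```

```bash
python3 -c "
from h import *
go(608.8,236.8,120,78.3)"
```

```text
t 3.1 grasp pt [583.1 190.8 175.7] yaw 79.81 tiltz [-0.0108  0.0035 -0.9999] F [ 0.39 -0.28 -0.15] w 64.5 j7 -1.02
tool shift [49.7 17.7 55.6] turn 1.5
```

Request:
play_rows:
  moves:
    - [25,9,25,1.5,0.2]
    - [25,9,25,0,0.2]
    - [0,0,0,0,0.2]

```text
clock: 3.48
eef_pos: [613.5, 236.3, 285.7]
orientation: [0.78, 0.626, -0.002, -0.004]
ft_force: [-0.3, -0.9, 0.2]
gripper_width: 0.601
```

```bash
python3 -c "
from h import *
go(608.8,236.8,33,78.3)
t=snap('top');s=snap('scene');crop(t,190,110,110,100,'t1',6);crop(s,310,150,170,220,'s1',2.7)"
```

```text
t 3.48 grasp pt [612.1 236.9 126.7] yaw 77.5 tiltz [-0.0086  0.0037 -1.    ] F [-0.26 -0.86  0.23] w 55.3 j7 -1.13
tool shift [-1.  -2.4 93.7] turn -0.8
```

View pics/s1.png

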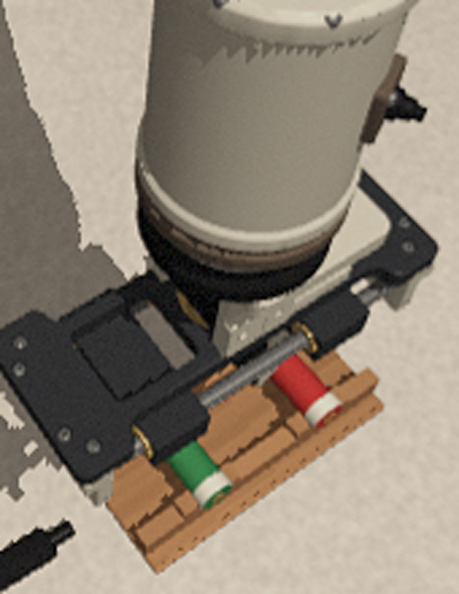

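View pics/t1.png

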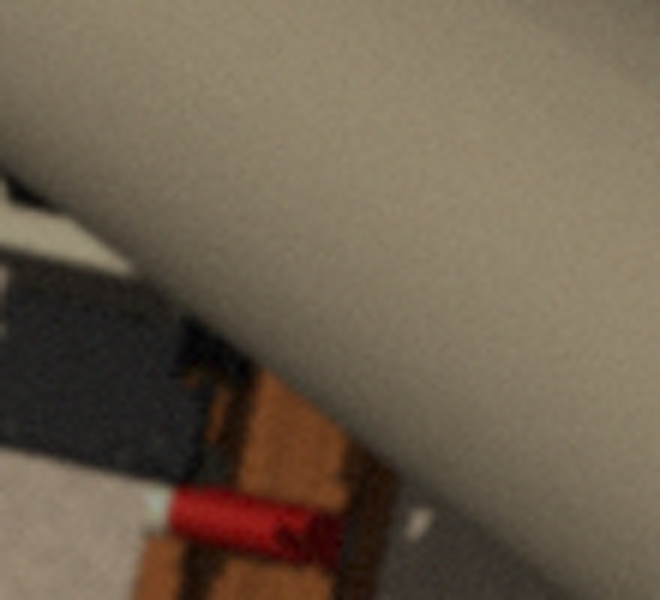

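Request:
play_rows:
  moves:
    - [-1,-2.4,30,-0.8,0.2]
    - [0,0,30,0,0.2]
    - [0,0,20,0,0.2]
    - [0,0,8,0,0.2]

```text
clock: 4.08
eef_pos: [613.5, 232.0, 204.7]
orientation: [0.778, 0.628, 0.002, -0.0]
ft_force: [-0.2, 0.2, -0.2]
gripper_width: 0.601
```

```bash
python3 -c "
from h import *
go(608.8,236.8,33,78.3)
s=snap('scene');crop(s,310,200,150,170,'s2',3.5)"
```

```text
t 4.08 grasp pt [614.  232.6  45.7] yaw 77.83 tiltz [ 0.0036  0.0034 -1.    ] F [-0.21  0.23 -0.22] w 55.3 j7 -1.18
tool shift [ 3.  -6.  12.6] turn -0.5
```

View pics/s2.png

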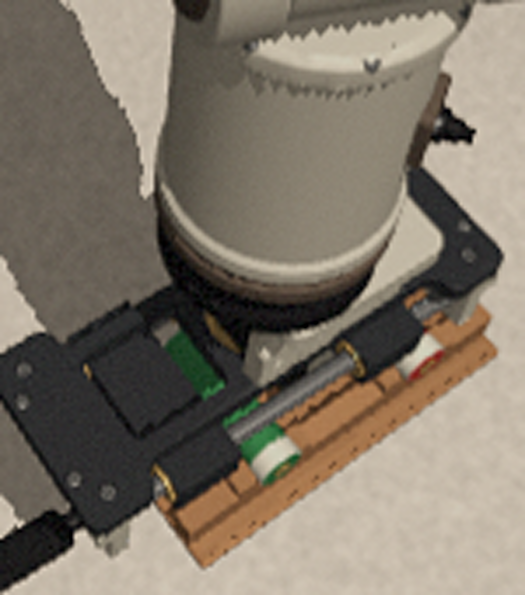

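Request:
play_rows:
  moves:
    - [3,-6,6,-0.5,0.2]
    - [0,0,6,0,0.2]
    - [0,0,0,0,0.2]

```text
clock: 4.5
eef_pos: [608.5, 237.0, 193.5]
orientation: [0.775, 0.632, 0.004, 0.0]
ft_force: [0.6, -0.6, 0.0]
gripper_width: 0.602
```

```bash
python3 -c "
from h import *
go(608.0,236.8,33,78.3)"
```

```text
t 4.5 grasp pt [609.4 237.7  34.5] yaw 78.34 tiltz [ 0.0057  0.0045 -1.    ] F [ 0.58 -0.56  0.01] w 55.4 j7 -1.19
tool shift [-1.2 -1.2  1.5] turn 0.0
```

Request:
play_rows:
  moves:
    - [-1,-1,1.5,0,-1]
    - [0,0,0,0,-1]
    - [0,0,0,0,-1]
    - [0,0,0,0,-1]
    - [0,0,0,0,-1]
  newtons: 8

```text
clock: 5.12
eef_pos: [608.7, 236.1, 193.1]
orientation: [0.775, 0.631, 0.005, 0.001]
ft_force: [-0.4, 0.1, -0.1]
gripper_width: 0.224
```

```bash
python3 -c "
from h import *
go(608.0,236.8,100,78.3)"
```

```text
t 5.12 grasp pt [610.2 236.9  34.1] yaw 78.31 tiltz [ 0.0093  0.005  -0.9999] F [-0.45  0.09 -0.12] w 20.6 j7 -1.19
tool shift [ -0.1  -1.6 -65.9] turn 0.0
```

Request:
play_rows:
  moves:
    - [0,0,-10,0,-1]
    - [0,0,-25,0,-1]
    - [0,0,-40,0,-1]
    - [0,0,-40,0,-1]
    - [0,0,0,0,-1]

```text
clock: 5.75
eef_pos: [606.6, 237.0, 317.1]
orientation: [0.775, 0.632, 0.006, 0.0]
ft_force: [0.6, 0.4, -1.5]
gripper_width: 0.222
```

```bash
python3 -c "
from h import *
go(555,-219,150,82.3)
s=snap('scene');crop(s,310,150,150,200,'s3',3)"
```

```text
t 5.75 grasp pt [608.2 238.1 158.1] yaw 78.43 tiltz [ 0.0096  0.0067 -0.9999] F [ 0.61  0.37 -1.47] w 20.4 j7 -1.11
tool shift [-458.5   39.6    4.5] turn -3.9
```

View pics/s3.png

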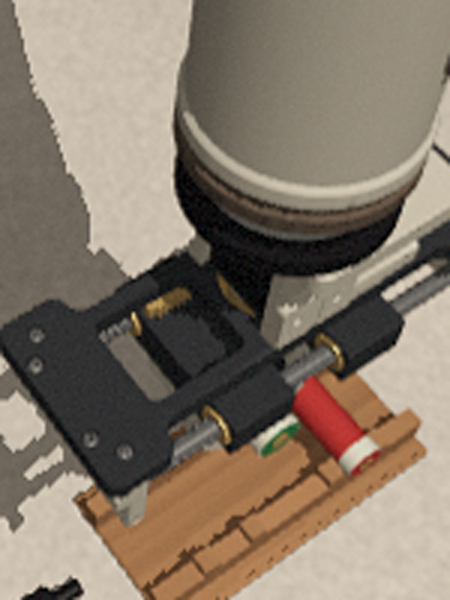

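Request:
play_rows:
  moves:
    - [-45,4,0,0,-1]
    - [-45,4,0,0,-1]
    - [-45,4,0,0,-1]
    - [-45,4,0,0,-1]
    - [-45,4,0,0,-1]
    - [-45,4,0,0,-1]
    - [-45,4,0,0,-1]
    - [-45,4,0,0,-1]
    - [-45,4,0,-4,-1]
    - [0,0,0,0,-1]

```text
clock: 7.05
eef_pos: [553.6, -180.7, 306.9]
orientation: [0.751, 0.661, -0.001, -0.004]
ft_force: [0.6, 0.3, -0.6]
gripper_width: 0.223
```

```bash
python3 -c "
from h import *
go(553.6,-212.4,110,82.3)
s=snap('scene');crop(s,130,40,150,170,'s4',3.5)"
```

```text
t 7.05 grasp pt [ 552.5 -179.9  147.9] yaw 82.72 tiltz [-0.0073  0.0055 -1.    ] F [ 0.6   0.34 -0.56] w 20.5 j7 -0.39
tool shift [-32.3   5.5  37.8] turn 0.4
```

View pics/s4.png

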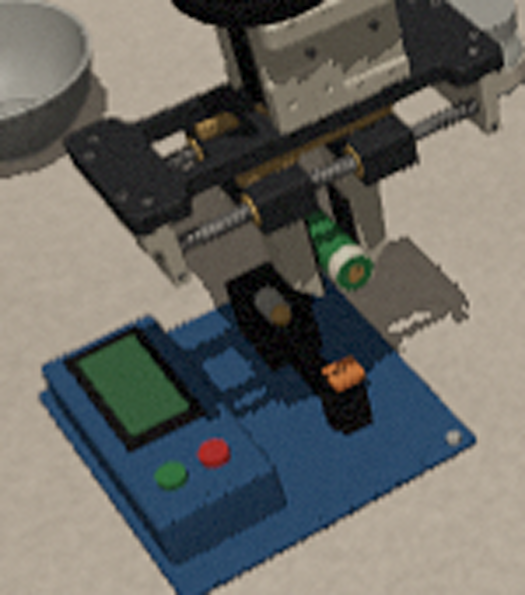

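```bash
python3 -c "
from h import *
g=np.array([552.5,-179.9,147.9]); e=np.array([.127,.992,0])
print(proj('scene',[g+27*e,g+27*e+[0,0,-5],g+10*e]), onz('scene',(231.0,117.6),147.9))
crop(cv2.imread('pics/s4.png'),300,190,100,120,'s4b',5)"
```

```text
[[230.87747226 117.09056021]
 [231.39657323 119.26975023]
 [225.83510149 111.85876082]] [[ 556.57603986 -151.95009381  147.9       ]]
```

View pics/s4b.png

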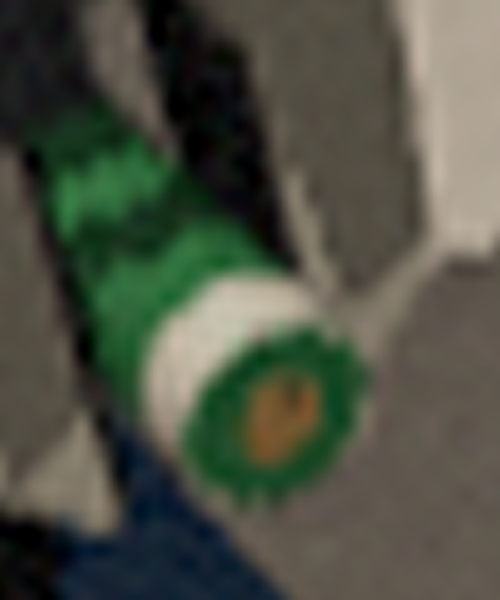

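Request:
play_rows:
  moves:
    - [-16,2.7,15,0.4,-1]
    - [-16,2.7,15,0,-1]
    - [0,0,15,0,-1]
    - [0,0,15,0,-1]
    - [0,0,0,0,-1]

```text
clock: 7.72
eef_pos: [554.4, -208.2, 240.9]
orientation: [0.75, 0.661, -0.001, -0.007]
ft_force: [0.2, 0.1, -0.5]
gripper_width: 0.225
```

```bash
python3 -c "
from h import *
go(554,-211.6,66,82.3)
s=snap('scene','s5f');crop(s,160,70,110,110,'s5',5.4)"
```

```text
t 7.72 grasp pt [ 552.8 -206.6   81.9] yaw 82.74 tiltz [-0.01    0.0097 -0.9999] F [ 0.24  0.13 -0.5 ] w 20.7 j7 -0.39
tool shift [-4.9  2.  15.9] turn 0.4
```

View pics/s5.png

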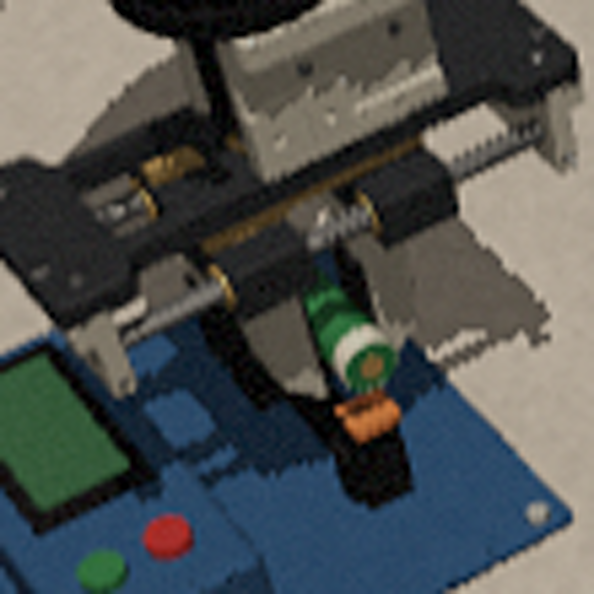

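Request:
play_rows:
  moves:
    - [-2.5,1,5,0.4,-1]
    - [-2.5,1,5,0,-1]
    - [0,0,3,0,-1]
    - [0,0,0,0,-1]

```text
clock: 8.28
eef_pos: [557.1, -212.8, 229.3]
orientation: [0.752, 0.659, 0.001, -0.005]
ft_force: [-0.4, -0.6, 0.0]
gripper_width: 0.23
```

```bash
python3 -c "
from h import *
go(554,-211.6,65,82.3)
s=snap('scene','s6f');crop(s,180,90,80,80,'s6',7)"
```

```text
t 8.28 grasp pt [ 556.1 -211.4   70.3] yaw 82.39 tiltz [-0.0062  0.0088 -0.9999] F [-0.37 -0.59  0.01] w 21.2 j7 -0.4
tool shift [-0.6 -2.   5.3] turn 0.1
```

View pics/s6.png

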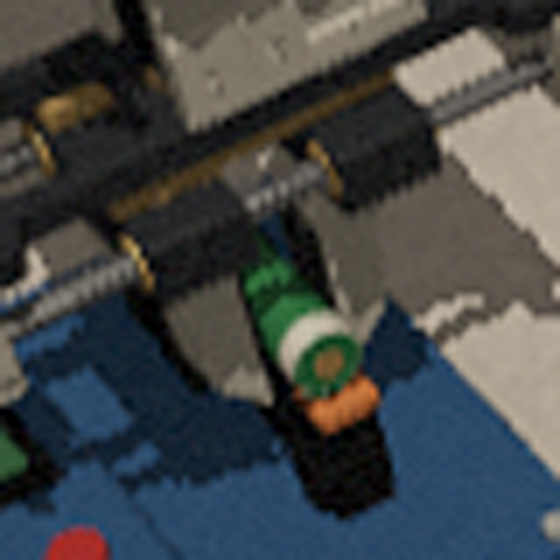

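Request:
play_rows:
  moves:
    - [-0.6,-2,2,0,-1]
    - [0,0,2,0,-1]
    - [0,0,2,0,-1]
    - [0,0,0,0,-1]

```text
clock: 8.82
eef_pos: [555.0, -213.5, 223.8]
orientation: [0.753, 0.658, 0.0, -0.005]
ft_force: [-0.6, 0.2, 0.2]
gripper_width: 0.225
```

```bash
python3 -c "
from h import *
go(553.5,-212,63,82.3)
s=snap('scene','s7f');crop(s,180,90,80,80,'s7',7)
go(553.5,-212,63,82.3)"
```

```text
t 8.82 grasp pt [ 554.1 -212.3   64.8] yaw 82.37 tiltz [-0.0055  0.0075 -1.    ] F [-0.6   0.25  0.2 ] w 20.7 j7 -0.41
tool shift [ 0.2 -0.6  1.8] turn 0.1
t 8.88 grasp pt [ 554.1 -212.2   64.9] yaw 82.37 tiltz [-0.0054  0.0075 -1.    ] F [-1.21 -0.55  0.97] w 20.8 j7 -0.41
tool shift [ 0.1 -0.7  1.9] turn 0.1
```

View pics/s7.png

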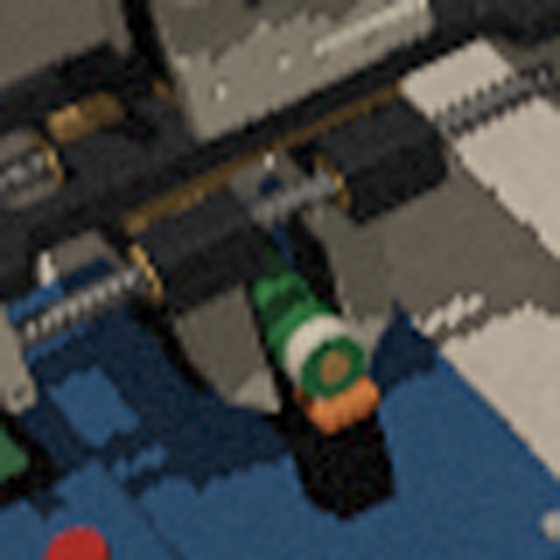

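Request:
play_rows:
  moves:
    - [0,-0.5,2,0,-1]
    - [0,0,2,0,-1]
    - [0,0,2,0,-1]
    - [0,0,0,0,-1]

```text
clock: 9.38
eef_pos: [554.7, -214.4, 218.1]
orientation: [0.753, 0.658, 0.0, -0.004]
ft_force: [-0.4, -0.8, 1.8]
gripper_width: 0.225
```

```bash
python3 -c "
from h import *
go(553.5,-213,55,82.3)
s=snap('scene','s8f');crop(s,180,90,80,80,'s8',7)
go(553.5,-213,55,82.3)"
```

```text
t 9.38 grasp pt [ 554.  -213.5   59.1] yaw 82.32 tiltz [-0.0047  0.0056 -1.    ] F [-0.44 -0.78  1.78] w 20.7 j7 -0.41
tool shift [ 0.4 -0.5  4.1] turn 0.0
t 9.43 grasp pt [ 554.  -213.5   59.1] yaw 82.32 tiltz [-0.0047  0.0056 -1.    ] F [-0.28 -1.44  2.06] w 20.7 j7 -0.41
tool shift [ 0.4 -0.5  4.1] turn 0.0
```

View pics/s8.png

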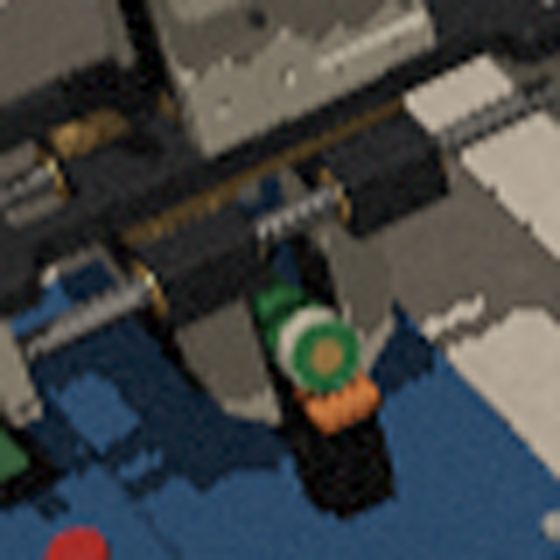

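Request:
play_rows:
  moves:
    - [0,-0.5,2,0,-1]
    - [0,0,0.5,0,-1]
    - [-2,0,0.5,0,-1]
    - [-2,0,0,0,-1]
    - [0,0,0,0,-1]

```text
clock: 10.05
eef_pos: [553.9, -217.5, 214.7]
orientation: [0.753, 0.659, 0.001, -0.004]
ft_force: [0.5, -1.4, 1.2]
gripper_width: 0.223
```

```bash
python3 -c "
from h import *
go(553.1,-218.6,56,82.3)
s=snap('scene','s9f');crop(s,180,90,80,80,'s9',7)
go(553.1,-218.6,56,82.3)"
```

```text
t 10.05 grasp pt [ 553.3 -216.4   55.7] yaw 82.38 tiltz [-0.0039  0.0073 -1.    ] F [ 0.53 -1.43  1.18] w 20.5 j7 -0.41
tool shift [-2.2  0.1 -0.3] turn 0.1
t 10.1 grasp pt [ 553.3 -216.4   55.7] yaw 82.38 tiltz [-0.0039  0.0072 -1.    ] F [ 0.55 -0.79  0.46] w 20.3 j7 -0.41
tool shift [-2.2  0.1 -0.3] turn 0.1
```

View pics/s9.png

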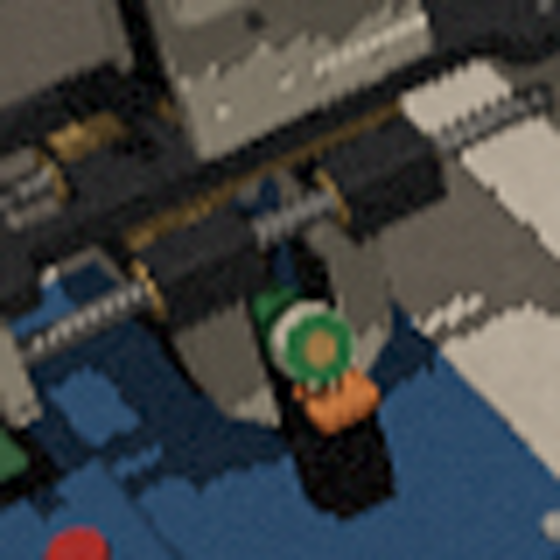

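```bash
cat >> h.py <<'E'
def tilt(uv,L=27,yaw=82.3):
    from scipy.optimize import least_squares
    s=monitor.observe();M=R.from_quat(s["orientation"]).as_matrix();g=s["eef_pos"]+159*M[:,2]
    e=np.array([np.cos(np.radians(yaw)),np.sin(np.radians(yaw)),0])
    P=lambda t,L:g+L*(np.cos(t)*e+np.array([0,0,np.sin(t)]))
    for th in(0,10,15,20,25,30): print(th,proj("scene",P(np.radians(th),L))[0].round(1))
    q=least_squares(lambda p:proj("scene",P(p[0],p[1]))[0]-uv,[.3,L]).x; print("fit tilt",np.degrees(q[0]).round(1),"L",q[1].round(1))
E
python3 -c "
from h import *
tilt((225.3,139.1))"
```

```text
0 [227.3 144.5]
10 [226.7 142.6]
15 [226.4 141.6]
20 [225.9 140.6]
25 [225.5 139.5]
30 [225.  138.4]
fit tilt 26.7 L 26.9
```

Request:
play_rows:
  moves:
    - [-2,0,-0.7,0,-1]
    - [-2,0,0,0,-1]
    - [0,0,0,0,-1]

```text
clock: 10.48
eef_pos: [553.2, -220.8, 215.1]
orientation: [0.752, 0.659, 0.001, -0.005]
ft_force: [-0.1, 0.6, -0.1]
gripper_width: 0.222
```

```bash
cat >> h.py <<'E'
def st():
    s=monitor.observe();M=R.from_quat(s["orientation"]).as_matrix();g=s["eef_pos"]+159*M[:,2]
    e=np.array([.134,.991]); ex=np.array([.991,-.134]); d=g[:2]-[551.9,-227.5]; f=s["ft_force"]
    print("t %.2f hy %.2f hx %.2f z %.2f  Fy %.2f Fx %.2f Fz %.2f w %.1f"%(s["clock"],d@e,d@ex,g[2],f[:2]@e,f[:2]@ex,f[2],s["gripper_width"]*92))
E
python3 -c "
from h import *
for i in range(6): st(); snap('scene')
"
```

```text
t 10.47 hy 8.07 hx -0.44 z 56.09  Fy 0.58 Fx -0.18 Fz -0.11 w 20.4
t 10.53 hy 8.10 hx -0.43 z 56.09  Fy 0.83 Fx 0.14 Fz 0.00 w 20.6
t 10.57 hy 8.14 hx -0.43 z 56.12  Fy 0.53 Fx -0.04 Fz -0.67 w 20.6
t 10.62 hy 8.14 hx -0.46 z 56.11  Fy 1.24 Fx -0.17 Fz -0.41 w 20.8
t 10.68 hy 8.12 hx -0.44 z 56.12  Fy 0.59 Fx 0.24 Fz -0.79 w 20.9
t 10.72 hy 8.13 hx -0.46 z 56.09  Fy 0.42 Fx 0.28 Fz -0.65 w 20.8
```

Request:
play_rows:
  moves:
    - [-2,0,0,0,-1]
    - [0,0,0,0,-1]

```text
clock: 11.02
eef_pos: [553.0, -222.3, 215.1]
orientation: [0.752, 0.659, 0.001, -0.005]
ft_force: [0.5, 1.7, -0.1]
gripper_width: 0.224
```

```bash
cat >> h.py <<'E'
def avg(n=10):
    a=[]
    for i in range(n):
        s=monitor.observe();M=R.from_quat(s["orientation"]).as_matrix();g=s["eef_pos"]+159*M[:,2]
        e=np.array([.134,.991]); ex=np.array([.991,-.134]); d=g[:2]-[551.9,-227.5]; f=s["ft_force"]
        a.append([s["clock"],d@e,d@ex,g[2],f[:2]@e,f[:2]@ex,f[2],s["gripper_width"]*92]); im=snap("scene")
    a=np.mean(a,0); print("t %.2f hy %.2f hx %.2f z %.2f  Fy %.2f Fx %.2f Fz %.2f w %.1f"%tuple(a)); return im
E
python3 -c "
from h import *
im=avg();crop(im,180,90,80,80,'s10',7)
"
```

```text
t 11.25 hy 6.73 hx -0.44 z 56.15  Fy 1.68 Fx 0.08 Fz -0.15 w 20.8
```

View pics/s10.png

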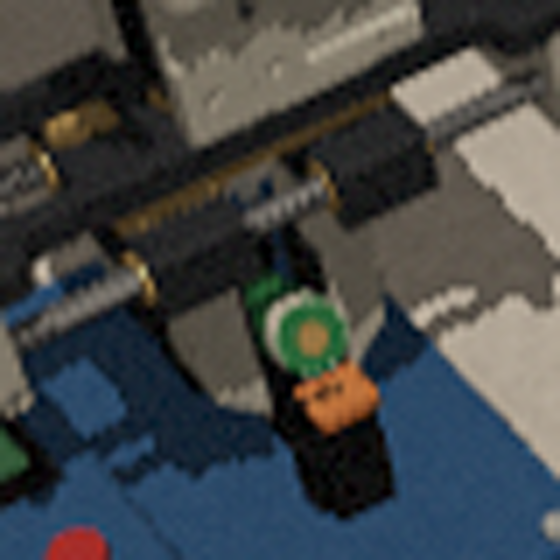

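Request:
play_rows:
  moves:
    - [-1.5,0,0,0,-1]
    - [-1.5,0,0,0,-1]
    - [0,0,0,0,-1]
  newtons: 12

```text
clock: 11.9
eef_pos: [552.7, -224.6, 215.2]
orientation: [0.752, 0.659, 0.002, -0.005]
ft_force: [-0.0, 2.9, 1.0]
gripper_width: 0.223
```

```bash
python3 -c "
from h import *
im=avg();crop(im,180,90,80,80,'s11',7)
"
```

```text
t 12.12 hy 4.58 hx -0.43 z 56.19  Fy 2.81 Fx -0.31 Fz 0.22 w 20.7
```

View pics/s11.png

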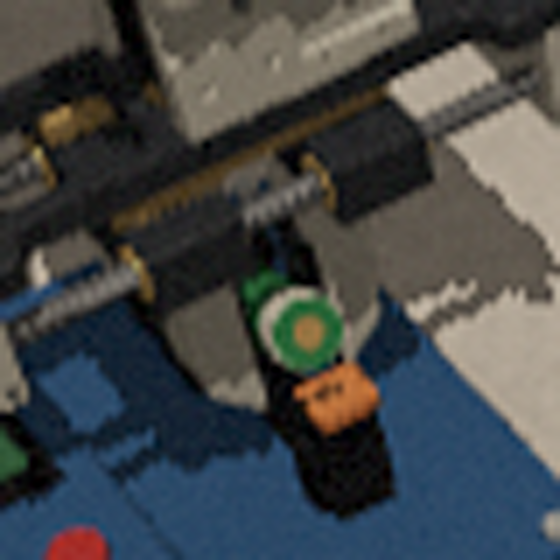

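```bash
python3 -c "
from h import *
tilt((223.5,137.4))
"
```

```text
0 [225.6 142.2]
10 [225.1 140.4]
15 [224.7 139.4]
20 [224.3 138.3]
25 [223.8 137.3]
30 [223.3 136.2]
fit tilt 22.9 L 24.4
```

Request:
play_rows:
  moves:
    - [-1.5,0,0,0,-1]
    - [-1.5,0,0,0,-1]
    - [-0.7,0,0,0,-1]
    - [0,0,0,0,-1]

```text
clock: 12.9
eef_pos: [552.3, -227.3, 215.2]
orientation: [0.751, 0.66, 0.003, -0.006]
ft_force: [1.3, 4.7, 0.0]
gripper_width: 0.227
```

```bash
python3 -c "
from h import *
im=avg();crop(im,180,90,80,80,'s12',7)
"
```

```text
t 13.12 hy 2.00 hx -0.42 z 56.25  Fy 4.40 Fx -0.26 Fz 0.59 w 20.6
```

View pics/s12.png

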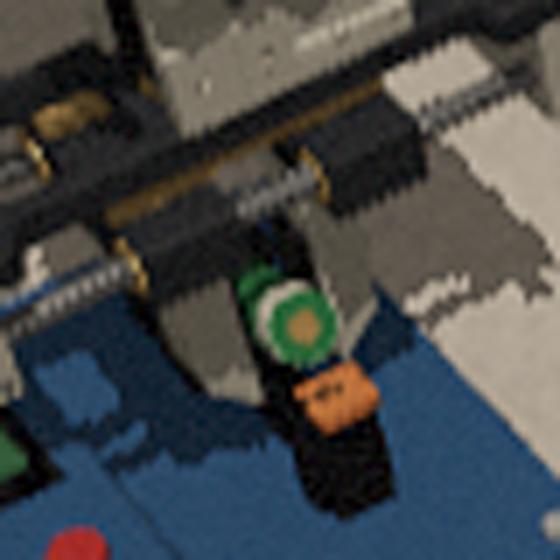

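Request:
play_rows:
  moves:
    - [0.1,0,1.5,0,-1]
    - [0.4,0,1.5,0,-1]
    - [0.4,0,1,0,-1]
    - [0,0,0,0,-1]

```text
clock: 13.9
eef_pos: [552.6, -226.4, 211.5]
orientation: [0.752, 0.66, 0.002, -0.005]
ft_force: [-1.1, 3.9, 2.8]
gripper_width: 0.223
```

```bash
python3 -c "
from h import *
im=avg(6);crop(im,180,90,80,80,'s13',7)
"
```

```text
t 14.03 hy 2.80 hx -0.21 z 52.54  Fy 4.23 Fx -0.92 Fz 2.51 w 20.5
```

View pics/s13.png

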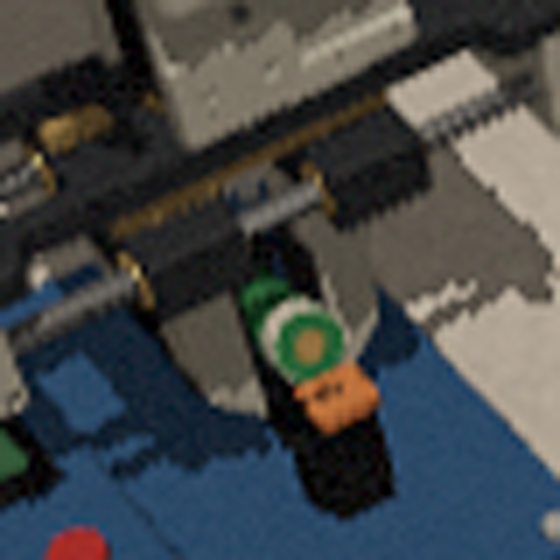

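Request:
play_rows:
  moves:
    - [-0.6,0,0.5,0,-1]
    - [0,0,1.2,0,-1]
    - [0,0,0,0,-1]

```text
clock: 14.58
eef_pos: [552.6, -226.9, 209.8]
orientation: [0.751, 0.66, 0.003, -0.005]
ft_force: [0.3, 4.7, 1.8]
gripper_width: 0.223
```

```bash
python3 -c "
from h import *
im=avg(6);crop(im,180,90,80,80,'s14',7)
"
```

```text
t 14.70 hy 2.42 hx -0.19 z 50.85  Fy 4.71 Fx -0.58 Fz 2.04 w 20.6
```

View pics/s14.png

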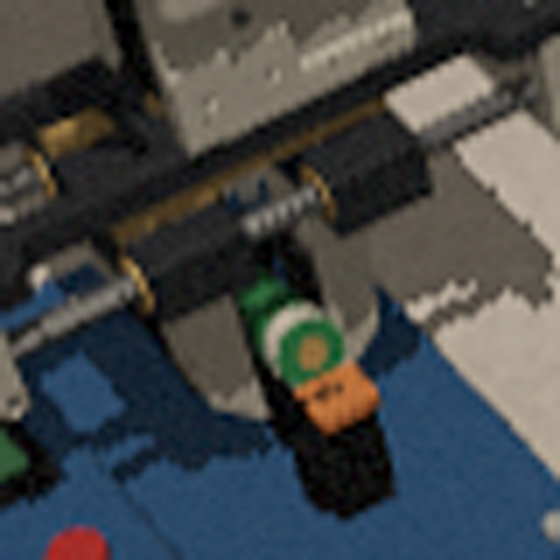

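Request:
play_rows:
  moves:
    - [0.3,0,1.5,0,-1]
    - [0.3,0,1.5,0,-1]
    - [0.3,0,1.5,0,-1]
    - [0.1,0,0.7,0,-1]
    - [0,0,0,0,-1]

```text
clock: 15.5
eef_pos: [552.7, -225.5, 204.2]
orientation: [0.751, 0.66, 0.003, -0.005]
ft_force: [-1.1, 4.7, 2.4]
gripper_width: 0.223
```

```bash
python3 -c "
from h import *
im=avg(6);crop(im,180,90,80,80,'s15',7)
"
```

```text
t 15.62 hy 3.79 hx -0.21 z 45.31  Fy 4.63 Fx -1.11 Fz 2.15 w 20.6
```

View pics/s15.png

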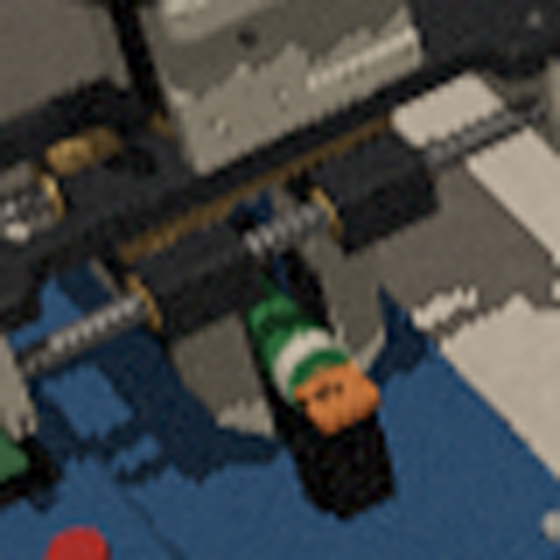

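Request:
play_rows:
  moves:
    - [0.2,0,1.5,0,-1]
    - [0.2,0,1.5,0,-1]
    - [0.1,0,1.5,0,-1]
    - [0,0,0.7,0,-1]
    - [0,0,0,0,-1]

```text
clock: 16.42
eef_pos: [552.8, -224.9, 199.5]
orientation: [0.751, 0.66, 0.003, -0.005]
ft_force: [0.4, 5.1, 2.4]
gripper_width: 0.222
```

```bash
python3 -c "
from h import *
im=avg(6);crop(im,180,90,80,80,'s16',7)
"
```

```text
t 16.55 hy 4.54 hx -0.11 z 40.50  Fy 4.71 Fx -0.70 Fz 2.87 w 20.5
```

View pics/s16.png

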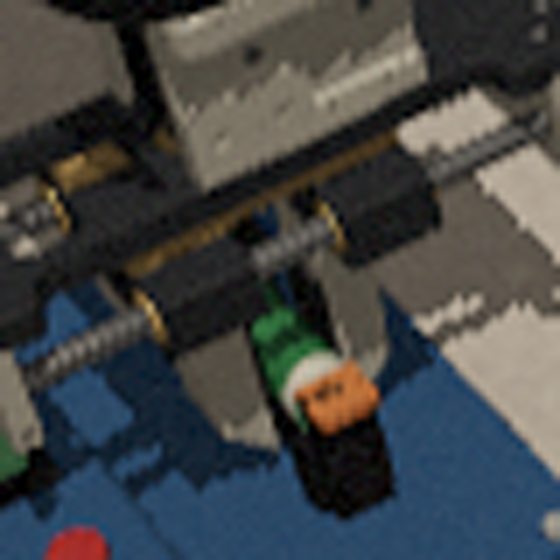

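Request:
play_rows:
  moves:
    - [0,0,1,0,-1]
    - [0,0,1,0,-1]
    - [0,0,0.6,0,-1]
    - [0,0,0,0,-1]

```text
clock: 17.23
eef_pos: [552.9, -224.9, 197.0]
orientation: [0.752, 0.66, 0.003, -0.005]
ft_force: [0.1, 5.4, 1.9]
gripper_width: 0.222
```

```bash
python3 -c "
from h import *
im=avg(6);crop(im,180,90,80,80,'s17',7)
"
```

```text
t 17.35 hy 4.39 hx 0.03 z 38.03  Fy 4.68 Fx -0.45 Fz 1.80 w 20.6
```

View pics/s17.png

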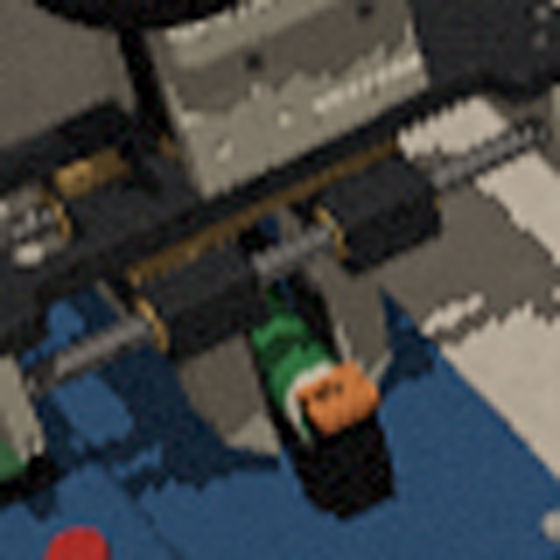

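Request:
play_rows:
  moves:
    - [1,0,0.5,0,-1]
    - [1.5,0,0.3,0,-1]
    - [1.5,0,0,0,-1]
    - [0,0,0,0,-1]

```text
clock: 18.02
eef_pos: [553.2, -223.4, 196.3]
orientation: [0.752, 0.659, 0.001, -0.004]
ft_force: [-1.1, 3.4, 2.4]
gripper_width: 0.22
```

```bash
python3 -c "
from h import *
im=avg(6);crop(im,180,90,80,80,'s18',7)
"
```

```text
t 18.15 hy 5.35 hx 0.10 z 37.26  Fy 2.07 Fx -0.36 Fz 2.12 w 20.5
```

View pics/s18.png

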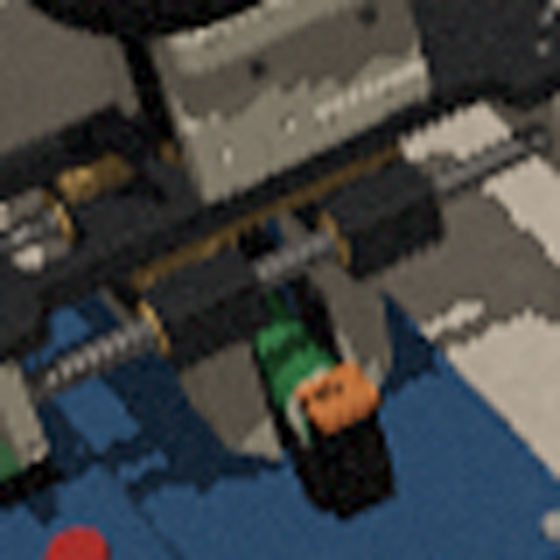

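```bash
python3 -c "
from h import *
im=avg(10)
"
```

```text
t 18.55 hy 5.35 hx 0.09 z 37.25  Fy 2.53 Fx -0.75 Fz 2.20 w 20.6
```

Request:
play_rows:
  moves:
    - [1.5,0,-0.3,0,-1]
    - [0,0,0,0,-1]

```text
clock: 19.08
eef_pos: [553.4, -222.2, 196.4]
orientation: [0.752, 0.659, 0.001, -0.004]
ft_force: [-0.2, 2.4, 0.3]
gripper_width: 0.223
```

```bash
python3 -c "
from h import *
im=avg(10);crop(im,180,90,80,80,'s19',7)
"
```

```text
t 19.30 hy 6.52 hx 0.05 z 37.42  Fy 2.38 Fx -0.22 Fz 1.22 w 20.6
```

View pics/s19.png

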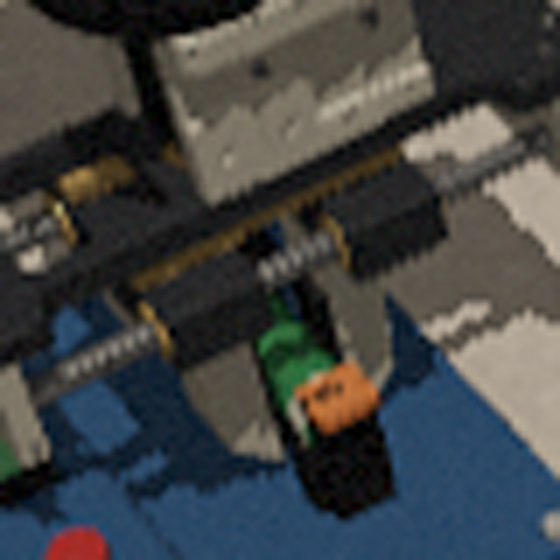

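Request:
play_rows:
  moves:
    - [1.2,0,0,0,-1]
    - [0,0,0,0,-1]

```text
clock: 19.82
eef_pos: [553.5, -221.5, 196.4]
orientation: [0.753, 0.659, 0.001, -0.004]
ft_force: [0.4, 2.7, 0.6]
gripper_width: 0.225
```

```bash
python3 -c "
from h import *
im=avg(8);crop(im,180,90,80,80,'s20',7)
"
```

```text
t 20.00 hy 7.11 hx 0.05 z 37.41  Fy 2.27 Fx -0.15 Fz 0.77 w 20.6
```

View pics/s20.png

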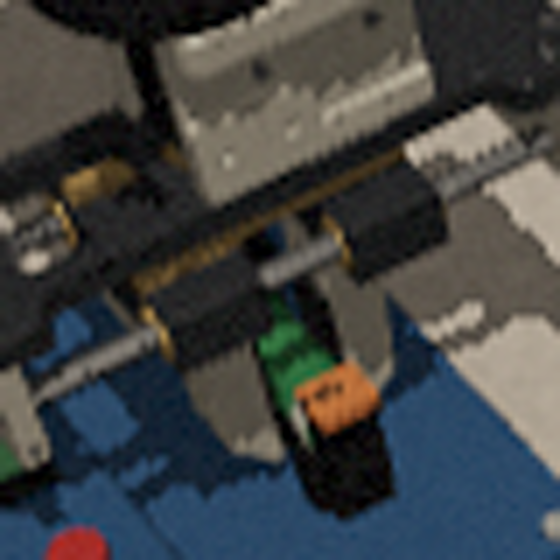

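Request:
play_rows:
  moves:
    - [0,0,0,0,-0.3]
    - [0,0,0,0,-0.1]
    - [0,0,0,0,-0.1]
    - [0,0,0,0,-0.1]

```text
clock: 20.72
eef_pos: [553.0, -223.8, 196.0]
orientation: [0.753, 0.658, -0.001, -0.003]
ft_force: [-0.9, 0.5, -0.3]
gripper_width: 0.448
```

```bash
python3 -c "
from h import *
im=avg(4);crop(im,180,90,80,80,'s21',7)
"
```

```text
t 20.80 hy 4.43 hx -0.24 z 37.00  Fy -0.13 Fx -0.50 Fz -0.41 w 41.4
```

View pics/s21.png

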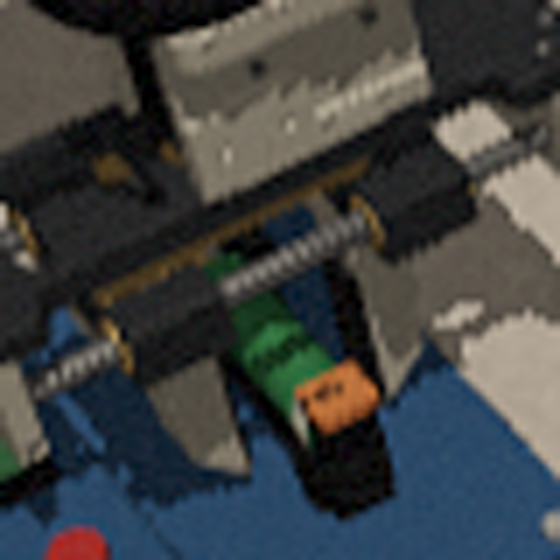

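Request:
play_rows:
  moves:
    - [0,0,-8,0,-0.1]
    - [0,0,-20,0,-0.1]
    - [0,0,-40,0,-0.1]
    - [0,0,-50,0,-0.1]
    - [0,0,-50,0,-0.1]
    - [40,0,-30,0,-0.1]
    - [50,0,0,0,-0.1]
    - [50,0,0,0,-0.1]
    - [50,0,0,0,-0.1]
    - [50,0,0,0,-0.1]

```text
clock: 22.18
eef_pos: [587.5, 16.7, 414.5]
orientation: [0.756, 0.655, 0.002, 0.003]
ft_force: [0.7, 0.3, 0.2]
gripper_width: 0.448
```

```bash
python3 -c "
from h import *
st()
t=snap('top','top22');s=snap('scene','scene22');crop(s,185,105,60,62,'s22',9.6);crop(t,428,172,66,40,'t22',12)
"
```

```text
t 22.18 hy 246.81 hx 3.59 z 255.46  Fy 0.35 Fx 0.66 Fz 0.24 w 41.2
```

View pics/s22.png

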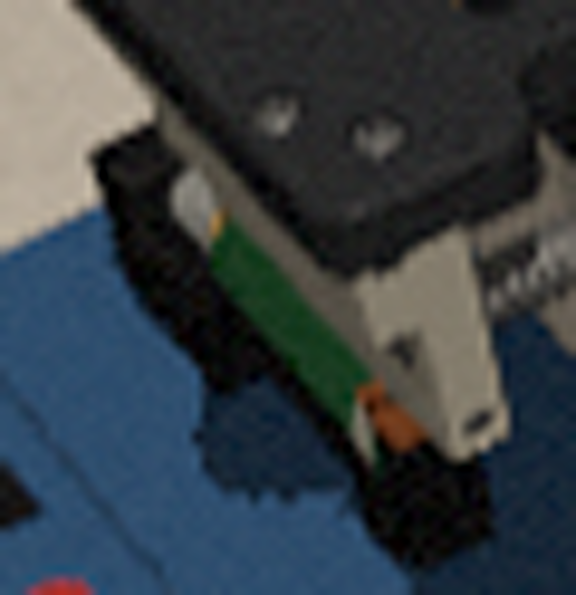

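View pics/t22.png

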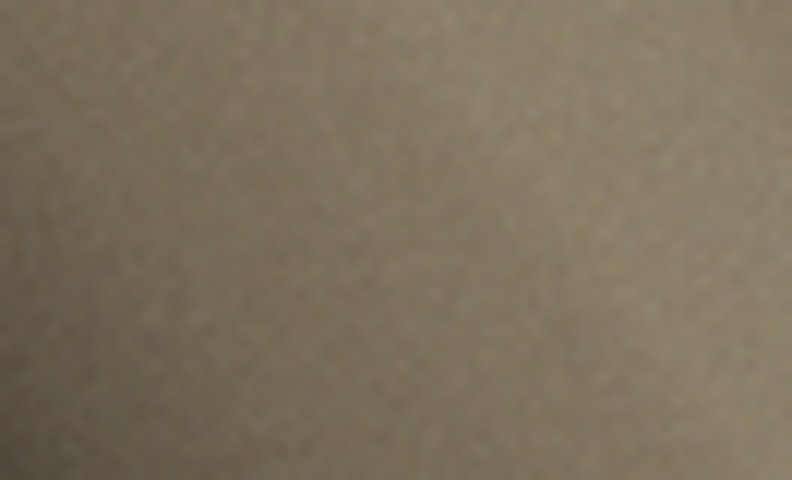

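View pics/scene22.png

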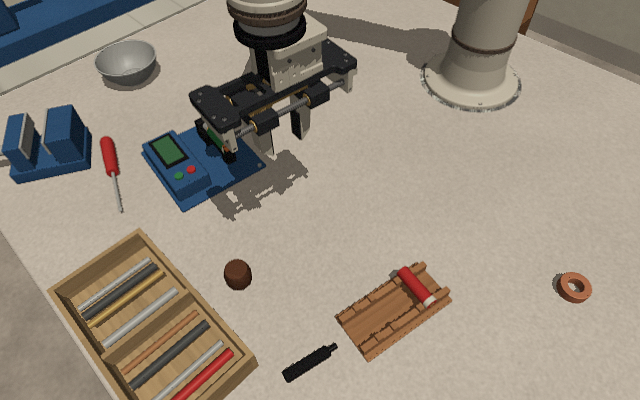

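Request:
play_rows:
  moves:
    - [50,0,-10,0,-0.1]
    - [50,0,-10,0,-0.1]
    - [50,0,-10,0,-0.1]
    - [50,0,0,0,-0.1]
    - [50,0,0,0,-0.1]
    - [0,0,0,0,-0.1]

```text
clock: 23.02
eef_pos: [618.5, 277.7, 455.7]
orientation: [0.752, 0.659, 0.007, 0.002]
ft_force: [0.8, -0.1, 0.8]
gripper_width: 0.45
```

```bash
python3 -c "
from h import *
st()
t=snap('top','top23');s=snap('scene','scene23');crop(s,185,105,60,62,'s23',9.6);crop(t,428,172,66,40,'t23',12)
"
```

```text
t 23.02 hy 510.64 hx 0.34 z 296.68  Fy 0.02 Fx 0.80 Fz 0.76 w 41.4
```

View pics/s23.png

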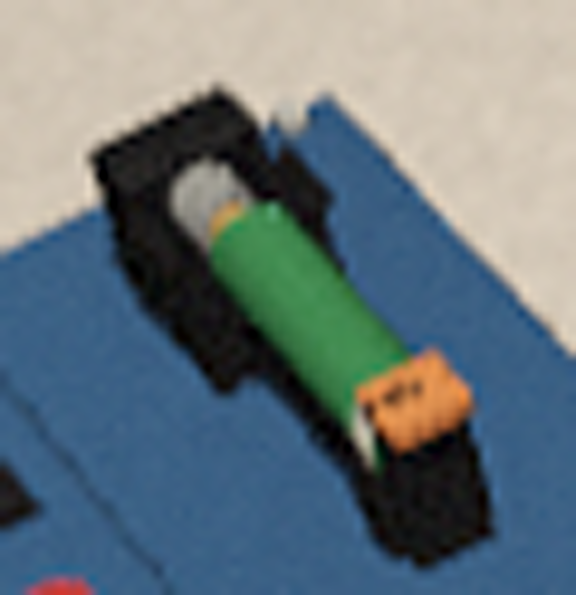

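View pics/t23.png

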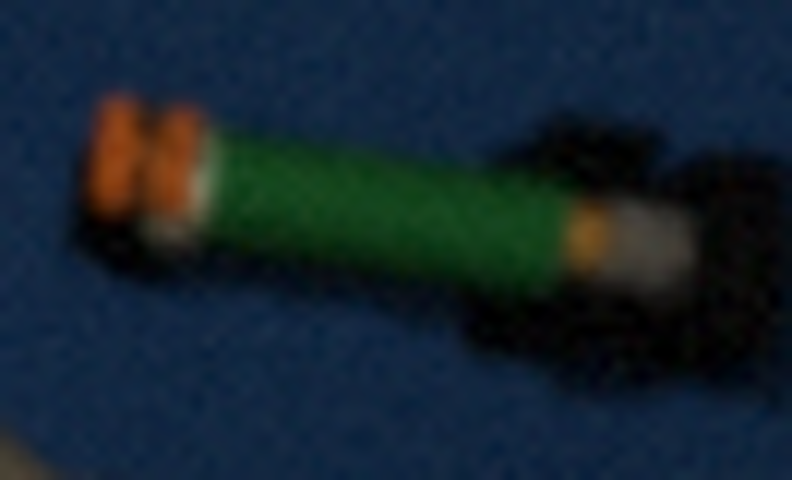

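```bash
python3 -c "
from h import *
a=onz('top',((565+.5)/12+428-.5,235/12+172-.5),47)[0]; I=onz('top',(444.2,185.0),54.5)[0]; O=onz('top',(435.3,184.3),54.5)[0]
e=np.array([.134,.991]); print('plain to lip mid',(((I+O)/2-a)[:2]@e),'expect',35+39)
# green top centre line ends, level check in scene vs top: near plain end and near lip
print(tri(((240)/9.6+185-.45,215/9.6+105-.45),((565)/12+428-.5,(232)/12+172-.5)))
t=cv2.imread('pics/top23.png'); crop(t,205,130,80,95,'t23r')
hsv=cv2.cvtColor(cv2.imread('pics/scene23.png'),cv2.COLOR_BGR2HSV)
m=cv2.inRange(hsv,(0,150,40),(6,255,255))|cv2.inRange(hsv,(174,150,40),(180,255,255));k,l,s,c=cv2.connectedComponentsWithStats(m);print([ (s[i],c[i]) for i in range(1,k) if 380<c[i][0]<440 and s[i,4]>100])
"
```

```text
plain to lip mid 73.77062603368023 expect 74
(array([ 546.37548937, -263.85216306,   45.08724303]), [np.float64(0.3742924791814675), np.float64(0.37429247918152425)])
[(array([405, 277,  27,  27, 330], dtype=int32), array([417.90606061, 289.23030303]))]
```

```bash
python3 -c "
from h import *
s=cv2.imread('pics/scene22.png');hsv=cv2.cvtColor(s,cv2.COLOR_BGR2HSV)
m=cv2.inRange(hsv,(0,150,40),(6,255,255))|cv2.inRange(hsv,(174,150,40),(180,255,255));k,l,s,c=cv2.connectedComponentsWithStats(m);print([ (s[i],c[i]) for i in range(1,k) if 380<c[i][0]<440 and s[i,4]>100])
env.close_job()"
```

```text
[(array([397, 267,  35,  37, 519], dtype=int32), array([413.46628131, 283.97109827]))]
the job is handed in; nothing more can be done
```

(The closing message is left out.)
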